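# Stand the tile display frame up on its bench stand and hold it upright

## Robot

A 6-joint arm with a two-finger parallel gripper is mounted at the origin on the work surface. World frame = base frame: x ahead of the robot, y to its left, z up, the work surface at z = 0. Lengths are in m, angles in rad, forces in N, time in s.
With the tool pointing down it reaches from about 0.325 to 0.9 m from the base axis. Payload 6.1 kg.
Tool frame: the origin (TCP) lies on the centre line of the jaws, within the pads' length; the fingertips stand manip.tcp_to_tips ahead of it and the grasp point (between the pads) lies 2 mm behind it (manip.tcp_to_tips is the distance from the TCP to the fingertips, in m); z points along the fingers, y is the direction in which the jaws open and shut (so a half turn about z gives the same grasp; the last joint's range is limited). The gripper opens to 87 mm and grips with 3 to 60 N. Pads are 19 mm wide; open, the fingers measure 117 mm over their backs; the gripper's body (75 mm by 190 mm) begins 51 mm behind the grasp point.
Start: joints at [-1.422, 0.22, 1.526, -0, 1.395, -0.126], TCP at [0.17, -0.602, 0.24] pointing down, gripper open.
Joint ranges: [-2.98, 2.98], [-0.91, 2.08], [0.09, 2.57], [-1.24, 4.39], [0.2, 2.65], [-2.68, 2.68]. Speed limits (rad/s): [2.57, 2.57, 3.01, 3.14, 3.14, 3.14].

## Interface

Orientations are given as a 3x3 rotation matrix whose columns are the frame's x, y, z axes.
In Python, from bench import manip, imaging, finish_job gives the robot as it stands. The module is installed in compiled form; this text tells all that it offers.
- The arm moves only by the shell command python3 -m crank 'ROWS' [FORCE]. ROWS is JSON, a list of rows, each an object of numbers: "x", "y", "z": the shift along the tool's x, y, z in mm; "rx", "ry", "rz": the turn, a rotation vector about the tool's x, y, z in degrees; "claw": the finger opening in mm, from 0 to 87. A call has 1 to 8 rows; each row is the pose to reach, as a shift and turn from the pose commanded when the call began, along the tool's axes at that moment; what a row does not reach only later rows make up. A row lasts 1/8 s, in which the tool goes at most 62.5 mm and 10.7 degrees, less where a joint would pass 70% of its speed; a pose out of reach is approached as far as the arm can. A call with a gripper value outside its range is refused whole. The fingers move at their own pace and stop on an object; FORCE is the grip in N (left out, the last holds). Time passes only in rows, so rows that repeat a pose let the fingers close. It gives the time, the measured TCP pose, the force and the opening at its end, in the units of the state.
- manip.get_obs(): the state, without advancing time (a new reading comes with each control period).
- imaging.get_image(name): name is "side" or "top"; returns the picture (384x512x3 uint8, red, green, blue); there is no depth.
- imaging.get_calibration(name): a dict with "fov_y" (degrees; the focal length in pixels is half the picture's height over the tangent of half this angle, whatever the lens; pixels are square), "cx", "cy" (the principal point, pixels), "world_to_cam" (4x4, takes a point from world to camera coordinates). Camera axes: x right, y down, z forward; pixel columns grow to the right and rows downward; lengths in m; the calibration is good to about 2 mm. A picture is of the moment at which its call begins. get_calibration takes no time and is no camera call.
- finish_job(): hands the job in, once; it reports no verdict.
The state is a dict: "clock": time; "qpos": joint angles; "qvel": joint speeds; "effort": joint torques, N m; "eef_pos": TCP position; "tcp_rot": TCP orientation; "ft_force": force on the tool from outside, world axes, zero at the start; "torque": the same for the moment, N m; "finger_gap": finger opening in m.
Only numpy, scipy, OpenCV 4.12 (cv2) and the standard library are available. Lean on these libraries where they do the work, as an engineer would, in place of code of your own. Each camera call takes 0.05 s, during which the arm holds its last target. There are 200 camera calls.

## Task

Get the tile stand ready for inspection: first slide the loose wooden puck along the bench, without lifting it, onto the round mark beside the stand, centred, then flip the frame's kickstand over its centre and all the way down. Then raise the leaning frame by its top rail until it stands straight upright, its weight neither on the backstops nor on the kickstand, and finish while still holding the rail there, because the frame tips over if let go. Leave the other pottery standing where it is.

Things in the scene. Friction and masses are not known exactly. Their poses are not given: they have to be found in the camera images.
- base: Dark steel base of the tile stand, fixed to the bench: 210 (its x) x 50 (y) x 10 mm, z up. Origin on the bench under its centre. The frame's hinge axis runs along the base's x, 20 mm above the bench over the origin. +y is the kickstand side; two rubber-tipped backstops, 55 mm tall, stand 47 mm out on the -y side. Kickstand and round mark are at the +x end.
- frame: The hinged frame: two upright 16 mm steel tubes 160 mm apart, a top rail and a 150 mm square ceramic tile; 0.94 kg in all. Origin on the hinge axis over the base's centre; x along the base's x, z up the frame. Starts tipped 0.32 rad to the base's -y side on the backstops. Free hinge: let go, it falls to one side or the other; foot meets puck at 0.09 rad of lean to +y.
- rail (a point): Top rail of the frame: level round steel tube, 20 mm diameter, 160 mm long along the base's x axis. This point is its centre, 235 mm from the hinge axis, so 255 mm above the bench when upright. Nothing is near it for 50 mm below except the side tubes at its ends.
- kickstand (a joint): Kickstand swing, rad: 0 = folded on its upper stop, pointing up, leaning 0.35 past the frame's plane to the base's -y side (0.67 from vertical while the frame leans 0.32); grows as it swings up, over and out to +y; 2.80 = down on its end stop. Free, damped, held at each end by its weight (60 g, 0.05 N m): pushed past vertical (0.67) it drops by itself in 1 to 2 s; short of that it falls back.
- pivot (a point): The kickstand's pivot on the frame, 125 mm along the base's x from the base origin and 120 mm from the hinge axis; moves with the frame. The kickstand turns about the base's x axis. Its leg is a steel rod, 12 mm diameter, 31 mm clear of the frame's side tube, free from above and on both sides when folded up.
- foot (a point): Foot of the kickstand: weighted black rubber crossbar, 16 mm diameter, 46 mm long along the base's x axis. This point is its centre, 135 mm from the pivot. With kickstand down and frame upright it hangs about 8 mm above the puck.
- puck: Loose flat round wooden puck, 80 mm diameter, 20 mm thick, about 0.15 kg, lying on the bench to the robot's left of the stand. Origin at the centre of its underside.
- spot (a point): Centre of the round mark for the puck: a thin dark ring, 86 mm across, painted flat on the bench; 125 mm along the base's x and 86 mm along its y from the base origin.
- vase: Bystander, loose, to be left alone: white shouldered ceramic vase, 104 mm wide, 135 mm tall. Origin at the centre of its underside.
- bottle: Bystander, loose, to be left alone: red bottle-shaped vase, 76 mm wide, 185 mm tall. Origin at the centre of its underside.
- candle: Bystander, loose, to be left alone: small white candle holder, 50 mm wide, 50 mm tall, on the kickstand side close to the frame's near end. Origin at the centre of its underside.
- jar: Bystander, loose, to be left alone: small green lidded jar, 72 mm wide, 74 mm tall. Origin at the centre of its underside.
- cup: Bystander, loose, to be left alone: black open cup, 76 mm wide, 90 mm tall. Origin at the centre of its underside.
- bowl: Bystander, loose, to be left alone: blue bowl, 100 mm wide, 45 mm tall, behind the leaning frame. Origin at the centre of its underside.
- owl: Bystander, loose, to be left alone: grey-blue owl figure, 72 mm wide, about 130 mm tall. Origin at the centre of its underside.
Not all that is in view belongs to the job. There is more than one size of the puck; the one meant has the size given above.

How it is judged:
On the way, in this order (a step that is already met when the one before it is completed fails the run):
1. the puck lies on its mark, within 15 mm of centre (horizontal distance between puck and spot below 0.015 m and linear speed of puck below 0.02 m/s), for 0.2 s.
2. the kickstand is all the way down while the frame still leans (horizontal distance between puck and spot below 0.015 m and value of joint kickstand above 2.65 rad and angle between frame's own z axis and vertical above 0.2 rad), for 0.2 s.
At the end, for the whole second after the job is handed in: Fingers press on the frame (over 1 N), grasp point at least 190 mm up it; frame upright within 0.06 rad (3.4 degrees) and still; kickstand down (joint above 2.65), not pressing on the puck (under 0.3 N); puck flat and still on the bench, within 15 mm of the mark's centre (all of step 1 and value of joint kickstand above 2.65 rad and angle between frame's own z axis and vertical below 0.06 rad and contact force between the fingers and frame above 1 N and z of the grasp point in the frame of frame above 0.19 m and contact force between frame and puck below 0.3 N and height (world z) of puck below 0.005 m and angular speed of frame below 0.1 rad/s); the arm keeps its last pose, push and grip.
It fails at once if the puck is lifted off the bench or tipped (height (world z) of puck above 0.012 m or angle between puck's own z axis and vertical above 0.35 rad).
It fails at once if other pottery is shoved over 30 mm or knocked over (distance of any of vase, bottle, candle, jar, cup, bowl, owl from where it was at the start of the episode above 0.03 m or angle between any of vase, bottle, candle, jar, cup, bowl, owl's own z axis and vertical above 0.35 rad).
It also fails if it takes over 72 s, if anything falls off the work surface, if the arm or the gripper's body presses on something with over 40 N, if the wrist force passes 120 N, or if a joint passes its speed limit or range.

## Working session

There is one attempt and no reset: what is moved stays moved. The work goes in short steps, Python scripts to look and compute and a shell command to move; the robot and the scene stay as the last step left them, time stands still between calls to the robot, and variables do not carry over. Pictures are saved under pics/ and viewed, about 8 in all and at most 12, crops included, and the job is handed in when it is done.

```bash
mkdir -p pics
cat > h.py <<'E'
import numpy as np, cv2
from bench import manip, imaging, finish_job
def K(n):
    c=imaging.get_calibration(n); f=192/np.tan(np.radians(c['fov_y'])/2)
    return f,c['cx'],c['cy'],np.array(c['world_to_cam'])
def proj(n,P):
    f,cx,cy,T=K(n); p=T[:3,:3]@np.array(P,float)+T[:3,3]; return np.array([cx+f*p[0]/p[2],cy+f*p[1]/p[2]])
def ray(n,uv):
    f,cx,cy,T=K(n); R=T[:3,:3]; d=R.T@np.array([(uv[0]-cx)/f,(uv[1]-cy)/f,1]); return -R.T@T[:3,3],d
def onz(n,uv,z):
    o,d=ray(n,uv); return o+d*(z-o[2])/d[2]
def tri(uv1,n1,uv2,n2):
    o1,d1=ray(n1,uv1);o2,d2=ray(n2,uv2)
    s=np.linalg.lstsq(np.c_[d1,-d2],o2-o1,rcond=None)[0]; a=o1+s[0]*d1;b=o2+s[1]*d2
    return (a+b)/2,np.linalg.norm(a-b)
def shot(n,fn):
    im=imaging.get_image(n)[:,:,::-1].copy(); cv2.imwrite('pics/'+fn,im); return im
E
python3 - <<'E'
from h import *
a=shot('top','t0.png');b=shot('side','s0.png')
cv2.imwrite('pics/t0b.png',cv2.resize(a,(800,600),interpolation=cv2.INTER_CUBIC));cv2.imwrite('pics/s0b.png',cv2.resize(b,(800,600),interpolation=cv2.INTER_CUBIC))
for n in('top','side'):
    c=imaging.get_calibration(n);print(n,c); print(ray(n,(256,192)))
o=manip.get_obs();print(o);print(manip.tcp_to_tips)
E
```

```text
top {'fov_y': 57.70225357280387, 'cx': 255.14052557363073, 'cy': 191.0745757701397, 'world_to_cam': array([[-0.00900372, -0.9995273 , -0.02939578,  0.00228034],
       [-0.9907812 ,  0.01289104, -0.13485706,  0.55809162],
       [ 0.13517225,  0.02791057, -0.99042893,  1.07857229],
       [ 0.        ,  0.        ,  0.        ,  1.        ]])}
(array([ 0.40717417, -0.03501868,  1.14357882]), array([ 0.13251915,  0.02547982, -0.99085952]))
side {'fov_y': 48.25764530820287, 'cx': 257.5977587382949, 'cy': 203.83103437204252, 'world_to_cam': array([[-0.71181794, -0.70217928,  0.01610835,  0.34228034],
       [-0.55836522,  0.55181918, -0.61945449,  0.40673355],
       [ 0.42607921, -0.44993317, -0.78486728,  1.14273199],
       [ 0.        ,  0.        ,  0.        ,  1.        ]])}
(array([-0.01614719,  0.53005182,  1.1433323 ]), array([ 0.44414402, -0.46254665, -0.76782967]))
{'clock': 0.1, 'qpos': array([-1.42210267e+00,  2.21143740e-01,  1.52750477e+00,  2.46597551e-05,
        1.39467624e+00, -1.26089194e-01]), 'qvel': array([ 0.00078101, -0.00193656, -0.00433372,  0.00042386,  0.0001629 ,
        0.0011367 ]), 'effort': array([-7.44488460e-06, -4.95947456e+01, -3.88519228e+01,  7.01327459e-02,
        5.15625416e-02, -4.82000530e-05]), 'eef_pos': array([ 0.16951845, -0.60102727,  0.23854453]), 'tcp_rot': array([[ 9.62485347e-01,  2.71333563e-01, -2.32592813e-04],
       [ 2.71333555e-01, -9.62483847e-01,  1.71657673e-03],
       [ 2.41898057e-04, -1.71529019e-03, -9.99998500e-01]]), 'ft_force': array([ 0.33423702,  0.49214487, -0.09389826]), 'torque': array([ 0.00284016,  0.03140162, -0.00788658]), 'finger_gap': 0.08697001459078774}
0.017
```

View pics/t0b.png

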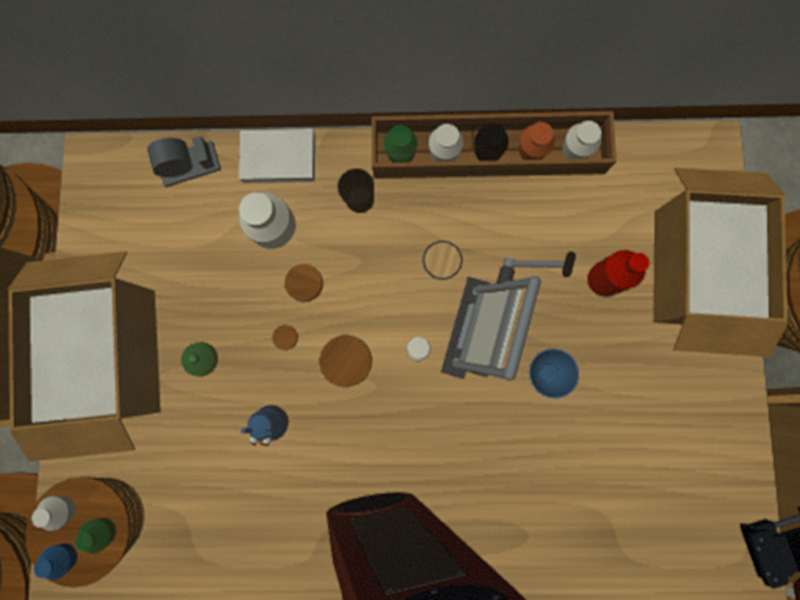

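View pics/s0b.png

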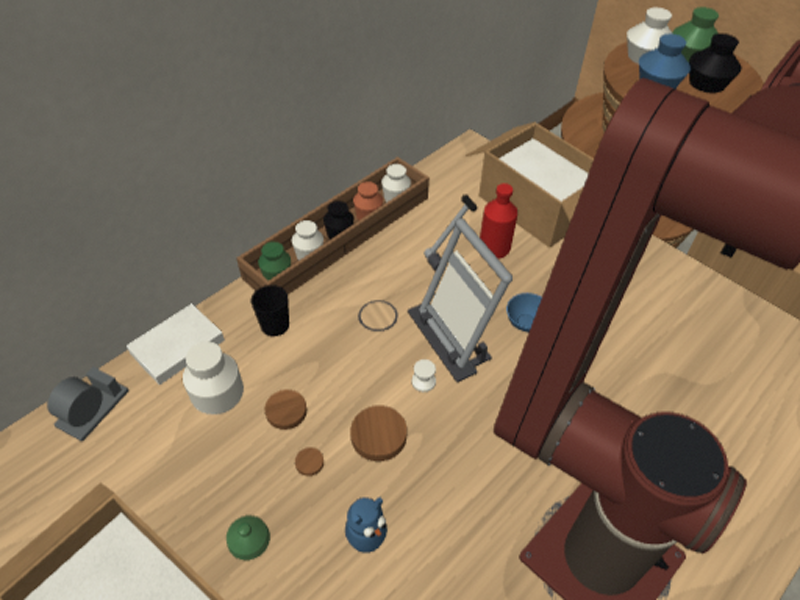

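Top view (800x600): there are three wooden discs, at (304,282), about 38 px across, at (285,337), 25 px, and at (345,360), 52 px. The 86 mm ring at (442,260) is about 40 px wide, so the first disc fits the 80 mm puck. The rail runs from (533,285) to (515,375), the kickstand foot is at (570,264), and the candle is at (418,348). I'll measure and confirm in a crop.

```bash
cat > m1.py <<'E'
from h import *
a=cv2.imread('pics/t0.png'); b=cv2.imread('pics/s0.png')
def disc(im,n,uv,z,w=30):
    # segment by difference in saturation/value vs bench: brown darker
    hsv=cv2.cvtColor(im,cv2.COLOR_BGR2HSV); m=((hsv[...,2]<150)&(hsv[...,1]>90)).astype(np.uint8)
    k,l,st,ce=cv2.connectedComponentsWithStats(m); i=l[int(uv[1]),int(uv[0])]
    c=max(cv2.findContours((l==i).astype(np.uint8),0,1)[0],key=cv2.contourArea)
    P=np.array([onz(n,p[0],z)[:2] for p in c.astype(float)])
    (x,y),r=cv2.minEnclosingCircle(P.astype(np.float32)*1000); print(n,uv,'centroid',ce[i].round(1),'area',st[i,4],'circ mm',round(x),round(y),'d',round(2*r),'onz',onz(n,ce[i],z).round(4))
for uv in[(304,282),(285,337),(345,360)]: disc(a,'top',np.array(uv)*.64,.02)
for uv in[(285,408),(309,461),(379,432)]: disc(b,'side',np.array(uv)*.64,.02)
# ring: dark px in a window -> ellipse
for im,n,(u,v) in((a,'top',(283,166)),(b,'side',(242,202))):
    g=cv2.cvtColor(im,6)[v-18:v+19,u-18:u+19]; bg=cv2.medianBlur(cv2.GaussianBlur(g,(0,0),1),21) if 0 else np.median(g)
    ys,xs=np.where(g<bg-25); P=np.array([onz(n,(x+u-18,y+v-18),0)[:2] for x,y in zip(xs,ys)])
    A=np.c_[2*P,np.ones(len(P))]; s=np.linalg.lstsq(A,(P**2).sum(1),rcond=None)[0]; print('ring',n,len(P),s[:2],2*np.sqrt(s[2]+s[0]**2+s[1]**2))
c=a[100:260,160:440]; cv2.imwrite('pics/c1.png',cv2.resize(c,(798,456),interpolation=cv2.INTER_CUBIC))
c=b[110:270,150:350]; cv2.imwrite('pics/c2.png',cv2.resize(c,(750,600),interpolation=cv2.INTER_CUBIC))
E
python3 m1.py
```

```text
Traceback (most recent call last):
  File "m1.py", line 10, in <module>
    for uv in[(304,282),(285,337),(345,360)]: disc(a,'top',np.array(uv)*.64,.02)
                                              ~~~~^^^^^^^^^^^^^^^^^^^^^^^^^^^^^^
  File "m1.py", line 8, in disc
    P=np.array([onz(n,p[0],z)[:2] for p in c.astype(float)])
                ~~~^^^^^^^^^^
  File "h.py", line 11, in onz
    o,d=ray(n,uv); return o+d*(z-o[2])/d[2]
        ~~~^^^^^^
  File "h.py", line 9, in ray
    f,cx,cy,T=K(n); R=T[:3,:3]; d=R.T@np.array([(uv[0]-cx)/f,(uv[1]-cy)/f,1]); return -R.T@T[:3,3],d
              ~^^^
  File "h.py", line 4, in K
    c=imaging.get_calibration(n); f=192/np.tan(np.radians(c['fov_y'])/2)
ValueError: time passes only in moves, steps and waits
```

```bash
sed -i 's/^def K(n):/import functools\n@functools.lru_cache(None)\ndef K(n):/' h.py; python3 m1.py
```

```text
top [194.56 180.48] centroid [256.2 237.1] area 85487 circ mm 547 10 d 1939 onz [ 0.412  -0.0056  0.02  ]
top [182.4  215.68] centroid [256.2 237.1] area 85487 circ mm 547 10 d 1939 onz [ 0.412  -0.0056  0.02  ]
top [220.8 230.4] centroid [256.2 237.1] area 85487 circ mm 547 10 d 1939 onz [ 0.412  -0.0056  0.02  ]
side [182.4  261.12] centroid [182.5 262. ] area 537 circ mm 597 205 d 88 onz [0.5958 0.2053 0.02  ]
side [197.76 295.04] centroid [197.6 295.1] area 274 circ mm 481 243 d 57 onz [0.481  0.2439 0.02  ]
side [242.56 276.48] centroid [242.  277.3] area 1042 circ mm 434 113 d 117 onz [0.4327 0.1144 0.02  ]
ring top 167 [ 0.63591964 -0.10652026] 0.09457017090494113
ring side 124 [ 0.65072196 -0.09403384] 0.08141921482395813
```

View pics/c1.png

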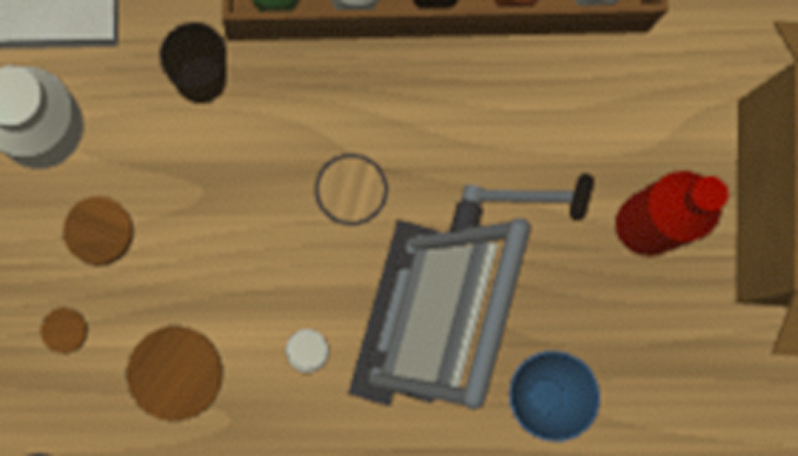

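View pics/c2.png

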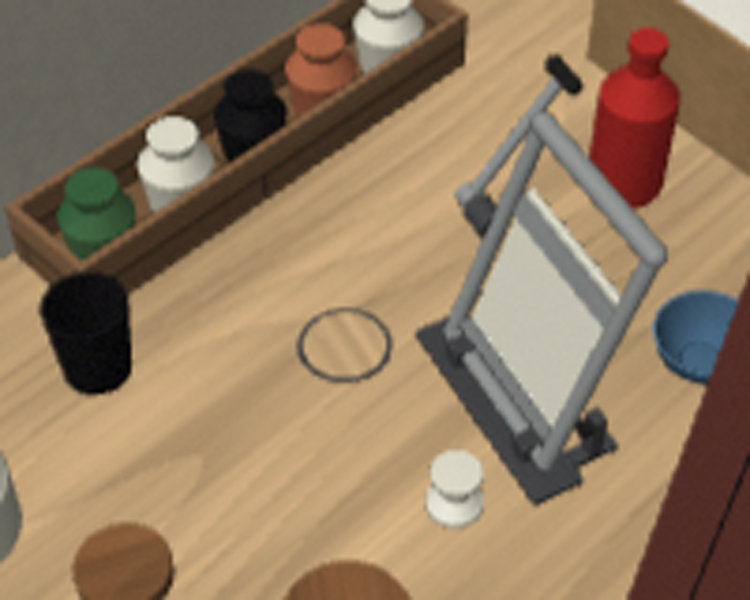

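The crops confirm it: by side-view size the discs measure about 50, 110 and 80 mm, and the 80 mm one is at top crop (98,231). Ring centre is at top crop (351,189) / side crop (345,345). Rail ends are at top (518,228), (477,400) / side (541,118), (655,252). Foot is at top (582,196) / side (563,74).

Run:
```python
from h import *
T=lambda u,v:(u/2.85+160-.3,v/2.85+100-.3); S=lambda u,v:(u/3.75+150-.4,v/3.75+110-.4)
for nm,t,s,z in[('ring',(351,189),(345,345),0),('puck',(98,231),(123,565),.02),('big',(174,373),None,.02),('candle',(307,351),(456,472),.05)]:
    print(nm,onz('top',T(*t),z).round(4), s and onz('side',S(*s),z).round(4))
for nm,t,s in[('railfar',(518,228),(541,118)),('railnear',(477,400),(655,252)),('foot',(582,196),(563,74)),('legend',(471,194),(465,195)),('candletop',(307,351),(456,470)),('bottletop',(710,193),(648,45))]:
    p,e=tri(T(*t),'top',S(*s),'side'); print(nm,p.round(4),round(e,4))
print('base corners',[onz('top',T(*c),.01).round(4)[:2] for c in((398,221),(350,395),(390,404))],[onz('side',S(*c),.01).round(4)[:2] for c in((418,332),(536,501))])
```

```text
ring [ 0.6465 -0.0961  0.    ] [ 0.6497 -0.0935  0.    ]
puck [0.5974 0.197  0.02  ] [0.6008 0.2017 0.02  ]
big [0.4338 0.1084 0.02  ] None
candle [ 0.4557 -0.0417  0.05  ] [ 0.461  -0.0383  0.05  ]
railfar [ 0.5577 -0.2309  0.2519] 0.0054
railnear [ 0.4045 -0.189   0.2463] 0.0065
foot [ 0.5882 -0.2936  0.2398] 0.0043
legend [ 0.6132 -0.2095  0.1376] 0.0065
candletop [ 0.4581 -0.0397  0.0538] 0.0066
bottletop [ 0.602  -0.4358  0.1767] 0.0048
base corners [array([ 0.6059, -0.149 ]), array([ 0.4074, -0.0898]), array([ 0.397 , -0.1345])] [array([ 0.6082, -0.1456]), array([ 0.411 , -0.0855])]
```

```bash
python3 - <<'E'
from h import *
T=lambda u,v:(u*.64,v*.64)
for nm,t,s in[('vase',(259,208),(204,355)),('cup',(354,186),(270,298)),('bottle',(637,262),(504,190)),('jar',(198,357),(247,526))]:
    p,e=tri(T(*t),'top',T(*s),'side'); print(nm,p.round(3),round(e,4))
E
python3 -m crank '[{"z":-60},{"z":-120},{"z":-180},{"z":-180,"x":100,"y":-100,"rz":-20},{"z":-180,"x":200,"y":-200,"rz":-30},{"z":-180,"x":200,"y":-200,"rz":-40},{"z":-180,"x":200,"y":-200,"rz":-50},{"z":-180,"x":200,"y":-200,"rz":-57.8}]'
python3 -m crank '[{"rz":0}]'
```

```text
vase [0.731 0.267 0.125] 0.0069
cup [0.78  0.082 0.094] 0.001
bottle [ 0.6   -0.432  0.181] 0.0029
jar [0.444 0.4   0.059] 0.005invalid input
invalid input
```

```bash
python3 -m crank '[{"x":0,"y":0,"z":-60,"rx":0,"ry":0,"rz":0,"claw":87}]'
```

```text
clock: 0.22
eef_pos: [0.169, -0.5981, 0.2928]
tcp_rot: [[0.962, 0.271, -0.002], [0.271, -0.962, 0.014], [0.002, -0.014, -1.0]]
ft_force: [0.1, -1.2, -0.2]
finger_gap: 0.0869
```

```bash
python3 -m crank '[{"x":0,"y":0,"z":-60,"rx":0,"ry":0,"rz":0,"claw":87},{"x":0,"y":0,"z":-120,"rx":0,"ry":0,"rz":0,"claw":87},{"x":50,"y":-50,"z":-120,"rx":0,"ry":0,"rz":-10,"claw":87},{"x":100,"y":-100,"z":-120,"rx":0,"ry":0,"rz":-20,"claw":87},{"x":150,"y":-150,"z":-120,"rx":0,"ry":0,"rz":-30,"claw":87},{"x":200,"y":-200,"z":-120,"rx":0,"ry":0,"rz":-40,"claw":87},{"x":250,"y":-250,"z":-120,"rx":0,"ry":0,"rz":-50,"claw":87},{"x":300,"y":-300,"z":-120,"rx":0,"ry":0,"rz":-57.8,"claw":87}]'
python3 -m crank '[{"x":0,"y":0,"z":0,"rx":0,"ry":0,"rz":0,"claw":87}]'
```

```text
clock: 1.23
eef_pos: [0.3533, -0.2724, 0.4192]
tcp_rot: [[0.279, 0.96, 0.0], [0.96, -0.279, 0.0], [0.0, 0.0, -1.0]]
ft_force: [0.7, -0.0, 0.2]
finger_gap: 0.0868
clock: 1.35
eef_pos: [0.3545, -0.2709, 0.4198]
tcp_rot: [[0.276, 0.961, 0.001], [0.961, -0.276, 0.0], [0.001, 0.001, -1.0]]
ft_force: [0.0, -0.2, 0.4]
finger_gap: 0.087
```

```bash
python3 -m crank '[{"x":60,"y":12,"z":0,"rx":0,"ry":0,"rz":0,"claw":87},{"x":120,"y":24,"z":0,"rx":0,"ry":0,"rz":0,"claw":87},{"x":180,"y":36,"z":0,"rx":0,"ry":0,"rz":0,"claw":87},{"x":240,"y":48,"z":0,"rx":0,"ry":0,"rz":0,"claw":87},{"x":300,"y":60,"z":0,"rx":0,"ry":0,"rz":0,"claw":87},{"x":360,"y":72,"z":0,"rx":0,"ry":0,"rz":0,"claw":87},{"x":420,"y":85,"z":0,"rx":0,"ry":0,"rz":0,"claw":87},{"x":480,"y":97,"z":0,"rx":0,"ry":0,"rz":0,"claw":87}]'
python3 -m crank '[{"x":39,"y":8,"z":40,"rx":0,"ry":0,"rz":0,"claw":87},{"x":39,"y":8,"z":100,"rx":0,"ry":0,"rz":0,"claw":87},{"x":39,"y":8,"z":160,"rx":0,"ry":0,"rz":0,"claw":87},{"x":39,"y":8,"z":220,"rx":0,"ry":0,"rz":0,"claw":87},{"x":39,"y":8,"z":280,"rx":0,"ry":0,"rz":0,"claw":87},{"x":39,"y":8,"z":340,"rx":0,"ry":0,"rz":0,"claw":87},{"x":39,"y":8,"z":360,"rx":0,"ry":0,"rz":0,"claw":87},{"x":39,"y":8,"z":360,"rx":0,"ry":0,"rz":0,"claw":87}]'
python3 - <<'E'
from h import *
b=shot('side','s1.png'); u,v=proj('side',(.6,.2,.02)).astype(int)
cv2.imwrite('pics/s1c.png',cv2.resize(b[v-60:v+60,u-80:u+80],(800,600),interpolation=cv2.INTER_CUBIC)); print(u-80,v-60)
o=manip.get_obs(); print(o['eef_pos'])
R=o['tcp_rot']
for k in(-.0435,.0435): print(proj('side',o['eef_pos']+R@[0,k,.017]))
E
```

```text
clock: 2.35
eef_pos: [0.5832, 0.1589, 0.4189]
tcp_rot: [[0.286, 0.958, -0.0], [0.958, -0.286, -0.001], [-0.001, -0.0, -1.0]]
ft_force: [1.0, -0.6, 1.8]
finger_gap: 0.0869
clock: 3.35
eef_pos: [0.6001, 0.1927, 0.0584]
tcp_rot: [[0.284, 0.959, -0.003], [0.959, -0.284, -0.001], [-0.001, -0.003, -1.0]]
ft_force: [-0.1, -0.2, 1.1]
finger_gap: 0.087
103 200
[0.60177748 0.19322935 0.06074813]
[189.24455512 265.4595858 ]
[177.84958569 243.39572134]
```

View pics/s1c.png

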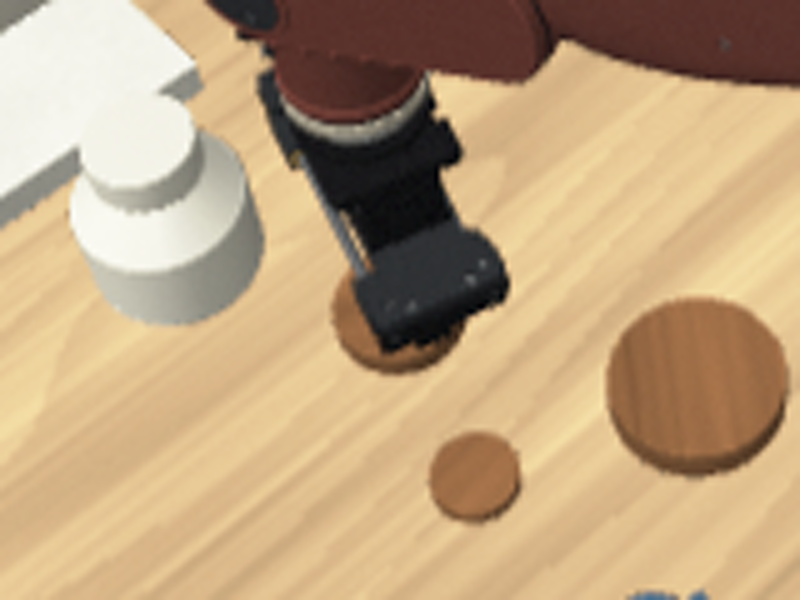

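The side crop shows the gripper over the 80 mm puck at (400,320), with the 50 mm disc at (475,477) and the 110 mm disc at (697,385). I'll average the pose readings and line up.

```bash
cat > rd.py <<'E'
from h import *
def avg(k=6):
    P=[];F=[];G=[]
    for i in range(k):
        imaging.get_image('side'); o=manip.get_obs(); P.append(o['eef_pos']);F.append(o['ft_force']);G.append(o['finger_gap'])
    return np.mean(P,0),np.std(P,0),np.mean(F,0),np.mean(G),o
if __name__=='__main__':
    p,s,f,g,o=avg(); print(o['clock'],p.round(4),s.round(4),f.round(2),g); print(o['tcp_rot'].round(4))
E
python3 - <<'E'
from rd import *
p,s,f,g,o=avg(); print(o['clock'],p,s,f); R=o['tcp_rot']; print(R); print(R.T@(np.array([.5991,.1993,.024])-p)*1000)
E
```

```text
3.7 [0.60269697 0.19388469 0.06244598] [0.00041225 0.00014232 0.00042278] [-0.18161382 -0.21295002  0.01836918]
[[ 2.83185748e-01  9.59058865e-01  3.45344135e-03]
 [ 9.59063768e-01 -2.83189485e-01  6.35857543e-04]
 [ 1.58780309e-03  3.13200468e-03 -9.99993835e-01]]
[ 4.11397323 -5.1036777  38.43676478]
```

```bash
python3 -m crank '[{"x":4,"y":-5,"z":10,"rx":0,"ry":0,"rz":0,"claw":87},{"x":4,"y":-5,"z":20,"rx":0,"ry":0,"rz":0,"claw":87},{"x":4,"y":-5,"z":20,"rx":0,"ry":0,"rz":0,"claw":87},{"x":4,"y":-5,"z":20,"rx":0,"ry":0,"rz":0,"claw":87}]'; python3 rd.py
python3 -m crank '[{"x":0,"y":0,"z":6,"rx":0,"ry":0,"rz":0,"claw":87},{"x":0,"y":0,"z":6,"rx":0,"ry":0,"rz":0,"claw":87}]'
python3 -m crank '[{"x":0,"y":0,"z":3,"rx":0,"ry":0,"rz":0,"claw":87},{"x":0,"y":0,"z":3,"rx":0,"ry":0,"rz":0,"claw":87}]'; python3 rd.py
```

```text
clock: 4.2
eef_pos: [0.5967, 0.1988, 0.0391]
tcp_rot: [[0.283, 0.959, -0.001], [0.959, -0.283, -0.0], [-0.0, -0.001, -1.0]]
ft_force: [0.0, -1.0, 1.4]
finger_gap: 0.0868
4.5 [0.597  0.1988 0.0397] [0.0001 0.     0.0001] [ 0.04 -0.25 -0.1 ] 0.08700471409508652
[[ 2.834e-01  9.590e-01  3.000e-04]
 [ 9.590e-01 -2.834e-01  1.000e-04]
 [ 1.000e-04  2.000e-04 -1.000e+00]]
clock: 4.75
eef_pos: [0.5963, 0.1987, 0.0327]
tcp_rot: [[0.283, 0.959, -0.001], [0.959, -0.283, -0.0], [-0.001, -0.001, -1.0]]
ft_force: [0.1, -0.0, -0.4]
finger_gap: 0.0874
clock: 5.0
eef_pos: [0.5966, 0.1988, 0.0302]
tcp_rot: [[0.283, 0.959, -0.001], [0.959, -0.283, -0.0], [-0.0, -0.001, -1.0]]
ft_force: [-0.3, -0.4, 0.1]
finger_gap: 0.0869
5.3 [0.5969 0.1989 0.0306] [0.0001 0.     0.0001] [0.18 0.02 0.42] 0.08686430355429046
[[ 2.833e-01  9.590e-01  3.000e-04]
 [ 9.590e-01 -2.833e-01  1.000e-04]
 [ 1.000e-04  2.000e-04 -1.000e+00]]
```

```bash
python3 -m crank '[{"x":0,"y":0,"z":6,"rx":0,"ry":0,"rz":0,"claw":87},{"x":0,"y":0,"z":6,"rx":0,"ry":0,"rz":0,"claw":70},{"x":0,"y":0,"z":6,"rx":0,"ry":0,"rz":0,"claw":70},{"x":0,"y":0,"z":6,"rx":0,"ry":0,"rz":0,"claw":70},{"x":0,"y":0,"z":6,"rx":0,"ry":0,"rz":0,"claw":70}]' 6; python3 rd.py
```

```text
clock: 5.92
eef_pos: [0.5967, 0.1989, 0.0244]
tcp_rot: [[0.283, 0.959, -0.0], [0.959, -0.283, -0.0], [-0.0, -0.0, -1.0]]
ft_force: [-0.0, -0.7, -2.3]
finger_gap: 0.0796
6.225 [0.5968 0.1989 0.0245] [0. 0. 0.] [-0.05 -0.05 -1.84] 0.07971808458651003
[[ 0.2833  0.959   0.    ]
 [ 0.959  -0.2833  0.    ]
 [ 0.      0.     -1.    ]]
```

```bash
python3 -m crank '[{"x":-8,"y":4,"z":0,"rx":0,"ry":0,"rz":0,"claw":70},{"x":-24,"y":12,"z":0,"rx":0,"ry":0,"rz":0,"claw":70},{"x":-46,"y":22,"z":0,"rx":0,"ry":0,"rz":0,"claw":70},{"x":-70,"y":34,"z":0,"rx":0,"ry":0,"rz":0,"claw":70},{"x":-94,"y":46,"z":0,"rx":0,"ry":0,"rz":0,"claw":70},{"x":-118,"y":57,"z":0,"rx":0,"ry":0,"rz":0,"claw":70},{"x":-134,"y":65,"z":0,"rx":0,"ry":0,"rz":0,"claw":70},{"x":-140,"y":68,"z":0,"rx":0,"ry":0,"rz":0,"claw":70}]'; python3 rd.py
```

```text
clock: 7.22
eef_pos: [0.6227, 0.0437, 0.0246]
tcp_rot: [[0.285, 0.959, 0.0], [0.959, -0.285, 0.0], [0.0, 0.0, -1.0]]
ft_force: [0.7, -0.7, -1.5]
finger_gap: 0.0801
7.525 [0.6224 0.0453 0.0245] [0.0002 0.0009 0.0001] [-0.33  0.05 -1.75] 0.07978850733027383
[[ 2.823e-01  9.593e-01 -3.000e-04]
 [ 9.593e-01 -2.823e-01  2.000e-04]
 [ 2.000e-04 -4.000e-04 -1.000e+00]]
```

```bash
python3 -m crank '[{"x":-8,"y":4,"z":0,"rx":0,"ry":0,"rz":0,"claw":70},{"x":-24,"y":12,"z":0,"rx":0,"ry":0,"rz":0,"claw":70},{"x":-46,"y":22,"z":0,"rx":0,"ry":0,"rz":0,"claw":70},{"x":-70,"y":34,"z":0,"rx":0,"ry":0,"rz":0,"claw":70},{"x":-94,"y":46,"z":0,"rx":0,"ry":0,"rz":0,"claw":70},{"x":-114,"y":55,"z":0,"rx":0,"ry":0,"rz":0,"claw":70},{"x":-126,"y":61,"z":0,"rx":0,"ry":0,"rz":0,"claw":70},{"x":-128,"y":62,"z":0,"rx":0,"ry":0,"rz":0,"claw":70}]'; python3 rd.py
```

```text
clock: 8.52
eef_pos: [0.6457, -0.0961, 0.0245]
tcp_rot: [[0.285, 0.959, 0.0], [0.959, -0.285, 0.0], [0.0, 0.0, -1.0]]
ft_force: [0.5, 1.1, -2.0]
finger_gap: 0.0795
8.825 [ 0.6455 -0.0945  0.0244] [0.0001 0.0006 0.    ] [-0.05  0.01 -1.48] 0.07962192796723208
[[ 2.822e-01  9.594e-01 -2.000e-04]
 [ 9.594e-01 -2.822e-01  2.000e-04]
 [ 1.000e-04 -3.000e-04 -1.000e+00]]
```

```bash
python3 -m crank '[{"x":0,"y":0,"z":0,"rx":0,"ry":0,"rz":0,"claw":87},{"x":0,"y":0,"z":0,"rx":0,"ry":0,"rz":0,"claw":87},{"x":0,"y":0,"z":0,"rx":0,"ry":0,"rz":0,"claw":87},{"x":0,"y":0,"z":0,"rx":0,"ry":0,"rz":0,"claw":87},{"x":0,"y":0,"z":-10,"rx":0,"ry":0,"rz":0,"claw":87},{"x":0,"y":0,"z":-30,"rx":0,"ry":0,"rz":0,"claw":87},{"x":0,"y":0,"z":-80,"rx":0,"ry":0,"rz":0,"claw":87},{"x":0,"y":0,"z":-130,"rx":0,"ry":0,"rz":0,"claw":87}]'
python3 -m crank '[{"x":0,"y":0,"z":-60,"rx":0,"ry":0,"rz":0,"claw":0},{"x":0,"y":0,"z":-120,"rx":0,"ry":0,"rz":0,"claw":0},{"x":0,"y":0,"z":-180,"rx":0,"ry":0,"rz":0,"claw":0},{"x":0,"y":0,"z":-200,"rx":0,"ry":0,"rz":0,"claw":0},{"x":-60,"y":0,"z":-200,"rx":0,"ry":0,"rz":0,"claw":0},{"x":-120,"y":0,"z":-200,"rx":0,"ry":0,"rz":0,"claw":0},{"x":-180,"y":0,"z":-200,"rx":0,"ry":0,"rz":0,"claw":0},{"x":-241,"y":0,"z":-200,"rx":0,"ry":0,"rz":0,"claw":0}]'
python3 - <<'E'
from rd import *
p,s,f,g,o=avg(); R=o['tcp_rot']; print(o['clock'],p,g); print(R.round(3))
b=shot('side','s2.png'); a=shot('top','t2.png')
v=np.hstack([cv2.resize(b[100:260,150:350],(500,400),interpolation=2),cv2.resize(a[100:240,200:350],(300,280),interpolation=2).repeat(1,0)[:280] if 0 else cv2.resize(a[100:300,200:350],(300,400),interpolation=2)])
cv2.imwrite('pics/v2.png',v)
foot=np.array([.588,-.2935,.24]); print('foot rel tool',R.T@(foot-p)*1000)
E
```

```text
clock: 9.82
eef_pos: [0.6458, -0.095, 0.1574]
tcp_rot: [[0.283, 0.959, 0.001], [0.959, -0.283, -0.0], [0.0, 0.001, -1.0]]
ft_force: [0.5, -0.4, 0.3]
finger_gap: 0.0871
clock: 10.82
eef_pos: [0.5764, -0.3274, 0.3549]
tcp_rot: [[0.283, 0.959, -0.0], [0.959, -0.283, 0.0], [0.0, -0.0, -1.0]]
ft_force: [0.8, -1.2, -0.7]
finger_gap: 0.0149
11.125 [ 0.57570901 -0.32903441  0.35431345] 0.0046513820370151894
[[ 0.283  0.959  0.   ]
 [ 0.959 -0.283  0.001]
 [ 0.001 -0.    -1.   ]]
foot rel tool [ 37.48715212   1.75661323 114.33702411]
```

View pics/v2.png

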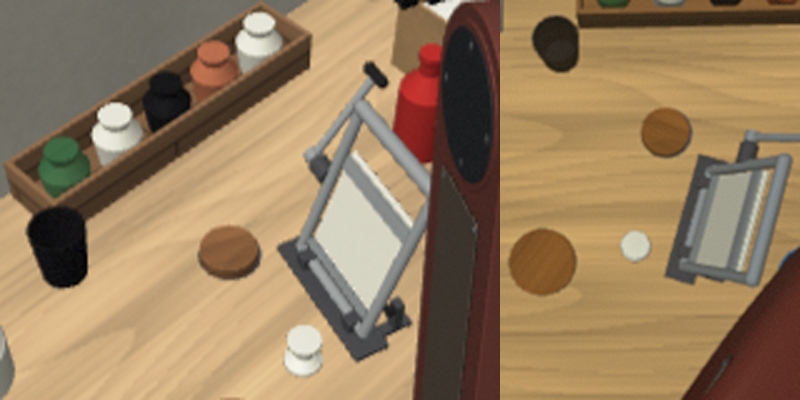

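The puck covers the mark at side crop (229,250), top crop (666,132), matching the ring's pixels. The frame, folded foot (375,73) and candle (303,350) are undisturbed. Next I'll descend behind the foot and push it.

```bash
python3 -m crank '[{"x":0,"y":2,"z":30,"rx":0,"ry":0,"rz":0,"claw":0},{"x":0,"y":2,"z":70,"rx":0,"ry":0,"rz":0,"claw":0},{"x":0,"y":2,"z":107,"rx":0,"ry":0,"rz":0,"claw":0},{"x":0,"y":2,"z":107,"rx":0,"ry":0,"rz":0,"claw":0},{"x":8,"y":2,"z":107,"rx":0,"ry":0,"rz":0,"claw":0},{"x":16,"y":2,"z":107,"rx":0,"ry":0,"rz":0,"claw":0},{"x":24,"y":2,"z":107,"rx":0,"ry":0,"rz":0,"claw":0},{"x":32,"y":2,"z":107,"rx":0,"ry":0,"rz":0,"claw":0}]'
python3 -m crank '[{"x":8,"y":0,"z":0,"rx":0,"ry":0,"rz":0,"claw":0},{"x":16,"y":0,"z":0,"rx":0,"ry":0,"rz":0,"claw":0},{"x":24,"y":0,"z":0,"rx":0,"ry":0,"rz":0,"claw":0},{"x":32,"y":0,"z":0,"rx":0,"ry":0,"rz":0,"claw":0},{"x":40,"y":0,"z":0,"rx":0,"ry":0,"rz":0,"claw":0},{"x":48,"y":0,"z":0,"rx":0,"ry":0,"rz":0,"claw":0},{"x":56,"y":0,"z":0,"rx":0,"ry":0,"rz":0,"claw":0},{"x":64,"y":0,"z":0,"rx":0,"ry":0,"rz":0,"claw":0}]'
python3 - <<'E'
from rd import *
p,s,f,g,o=avg(3); print(o['clock'],p,f)
b=shot('side','s3.png'); cv2.imwrite('pics/v3.png',cv2.resize(b[90:250,200:360],(600,600),interpolation=2))
E
```

```text
clock: 12.22
eef_pos: [0.5889, -0.2955, 0.2486]
tcp_rot: [[0.283, 0.959, 0.001], [0.959, -0.283, -0.001], [-0.0, 0.001, -1.0]]
ft_force: [-0.4, -0.1, 0.8]
finger_gap: 0.0004
clock: 13.22
eef_pos: [0.6067, -0.234, 0.2475]
tcp_rot: [[0.283, 0.959, -0.0], [0.959, -0.283, 0.0], [0.0, -0.0, -1.0]]
ft_force: [-0.2, -0.1, 0.2]
finger_gap: 0.0004
13.375 [ 0.60680828 -0.2335967   0.24753321] [-0.16810652  0.37919339  0.5855246 ]
```

View pics/v3.png

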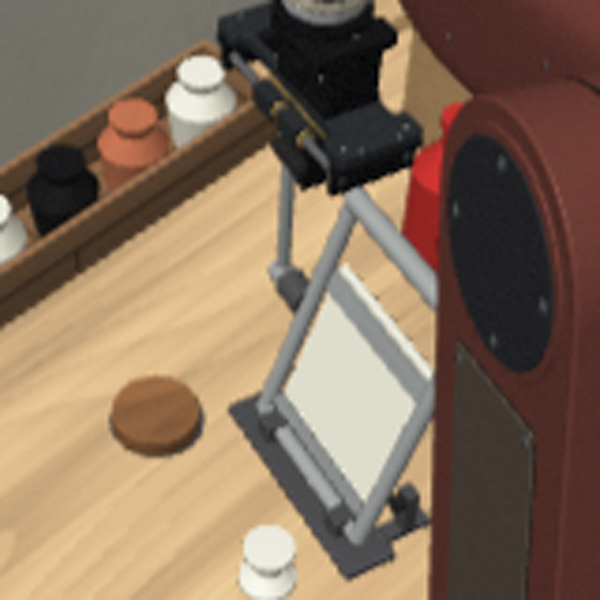

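The leg is now almost vertical, from (283,270) up to (285,175), and the frame still leans. A bit more push should take it over.

```bash
python3 -m crank '[{"x":8,"y":0,"z":0,"rx":0,"ry":0,"rz":0,"claw":0},{"x":16,"y":0,"z":0,"rx":0,"ry":0,"rz":0,"claw":0},{"x":24,"y":0,"z":0,"rx":0,"ry":0,"rz":0,"claw":0},{"x":32,"y":0,"z":0,"rx":0,"ry":0,"rz":0,"claw":0},{"x":32,"y":0,"z":0,"rx":0,"ry":0,"rz":0,"claw":0},{"x":32,"y":0,"z":0,"rx":0,"ry":0,"rz":0,"claw":0},{"x":32,"y":0,"z":0,"rx":0,"ry":0,"rz":0,"claw":0},{"x":32,"y":0,"z":0,"rx":0,"ry":0,"rz":0,"claw":0}]'
python3 -m crank '[{"x":20,"y":0,"z":-60,"rx":0,"ry":0,"rz":0,"claw":60},{"x":-40,"y":0,"z":-100,"rx":0,"ry":0,"rz":0,"claw":60},{"x":-40,"y":0,"z":-100,"rx":0,"ry":0,"rz":0,"claw":60},{"x":-40,"y":0,"z":-100,"rx":0,"ry":0,"rz":0,"claw":60},{"x":-40,"y":0,"z":-100,"rx":0,"ry":0,"rz":0,"claw":60},{"x":-40,"y":0,"z":-100,"rx":0,"ry":0,"rz":0,"claw":60},{"x":-40,"y":0,"z":-100,"rx":0,"ry":0,"rz":0,"claw":60},{"x":-40,"y":0,"z":-100,"rx":0,"ry":0,"rz":0,"claw":60}]'
python3 - <<'E'
from rd import *
p,s,f,g,o=avg(6); print(o['clock'],p,g); print(o['tcp_rot'].round(3))
b=shot('side','s4.png'); a=shot('top','t4.png'); cv2.imwrite('pics/v4.png',cv2.resize(b[90:250,200:360],(600,600),interpolation=2))
E
```

```text
clock: 14.42
eef_pos: [0.6155, -0.2042, 0.2475]
tcp_rot: [[0.284, 0.959, -0.0], [0.959, -0.284, -0.0], [-0.0, -0.0, -1.0]]
ft_force: [0.1, -1.4, 0.1]
finger_gap: 0.0005
clock: 15.42
eef_pos: [0.6043, -0.2419, 0.3472]
tcp_rot: [[0.283, 0.959, -0.0], [0.959, -0.283, 0.0], [0.0, -0.0, -1.0]]
ft_force: [-0.2, 0.4, 1.1]
finger_gap: 0.0595
15.725 [ 0.60427748 -0.24216816  0.34751254] 0.0598173863630998
[[ 0.283  0.959  0.   ]
 [ 0.959 -0.283 -0.   ]
 [ 0.     0.    -1.   ]]
```

View pics/v4.png

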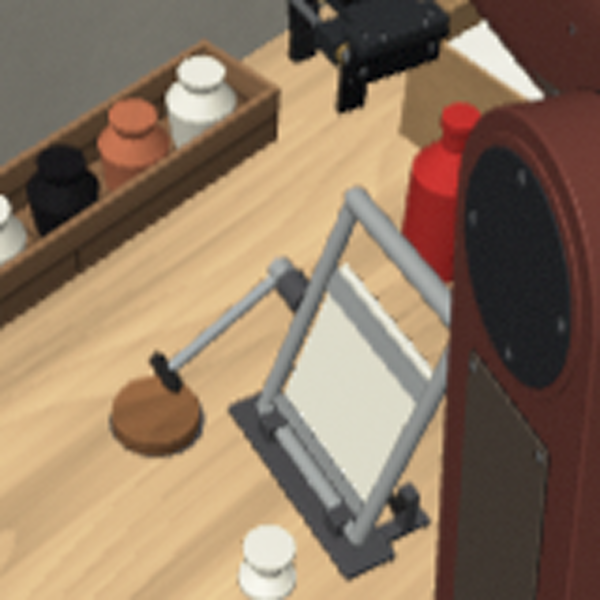

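The kickstand is down, with the foot at (166,372) above the puck, and the frame still leans. I'll check the foot against the model and move over the rail.

```bash
python3 - <<'E'
from h import *
bx=np.array([.959,-.284,0]);by=np.array([.284,.959,0]);B=np.array([.503,-.1415,0])
for nm,p in(('foot down',(.125,.0766,.062)),('foot at 2.65',(.125,-.0377+.135*np.sin(1.98),.1339+.135*np.cos(1.98)))): 
    w=B+p[0]*bx+p[1]*by+[0,0,p[2]]; print(nm,(proj('side',w)-[200,90])*3.75,(proj('top',w)))
E
python3 -m crank '[{"x":0,"y":-10,"z":-30,"rx":0,"ry":0,"rz":10,"claw":70},{"x":-5,"y":-25,"z":-55,"rx":0,"ry":0,"rz":20,"claw":70},{"x":-10,"y":-40,"z":-60,"rx":0,"ry":0,"rz":30,"claw":70},{"x":-15,"y":-60,"z":-60,"rx":0,"ry":0,"rz":40,"claw":70},{"x":-20,"y":-80,"z":-60,"rx":0,"ry":0,"rz":50,"claw":70},{"x":-25,"y":-100,"z":-60,"rx":0,"ry":0,"rz":60,"claw":70},{"x":-30,"y":-120,"z":-60,"rx":0,"ry":0,"rz":70,"claw":70},{"x":-31,"y":-126,"z":-60,"rx":0,"ry":0,"rz":80,"claw":70}]'
python3 -m crank '[{"x":0,"y":0,"z":0,"rx":0,"ry":0,"rz":10,"claw":70},{"x":0,"y":0,"z":0,"rx":0,"ry":0,"rz":10,"claw":70},{"x":0,"y":0,"z":0,"rx":0,"ry":0,"rz":10,"claw":70}]'
python3 -m crank '[{"x":0,"y":0,"z":0,"rx":9,"ry":0,"rz":0,"claw":70},{"x":0,"y":0,"z":0,"rx":18.3,"ry":0,"rz":0,"claw":70},{"x":0,"y":0,"z":0,"rx":18.3,"ry":0,"rz":0,"claw":70}]'
cat > rail.py <<'E'
from rd import *
p,s,f,g,o=avg(4); R=o['tcp_rot']; print(o['clock'],p.round(4),f.round(2),g); print(R.round(3))
bx=np.array([.959,-.284,0]);by=np.array([.284,.959,0]);B=np.array([.503,-.1415,0]); 
d=p-B-R@[0,0,.002]; y,z=d@by,d[2]-.02; print('grasp base',d@bx,y,d[2],'r',np.hypot(y,z),'lean',np.arctan2(-y,z))
print('to rail (tool, mm)',(R.T@(np.array([.4815,-.2115,.245])+R@[0,0,.002]-p)*1000).round(1))
E
python3 rail.py
```

```text
foot down [167.29675682 371.50336587] [286.19577791 162.50463199]
foot at 2.65 [157.41553991 361.93938951] [283.56994435 160.43150021]
clock: 16.82
eef_pos: [0.4737, -0.2363, 0.408]
tcp_rot: [[0.993, -0.119, 0.001], [-0.119, -0.993, -0.001], [0.001, 0.0, -1.0]]
ft_force: [0.2, 0.9, 0.7]
finger_gap: 0.0698
clock: 17.2
eef_pos: [0.4747, -0.2363, 0.4076]
tcp_rot: [[0.96, -0.28, 0.0], [-0.28, -0.96, -0.0], [0.0, 0.0, -1.0]]
ft_force: [-0.5, 0.5, 0.4]
finger_gap: 0.07
clock: 17.58
eef_pos: [0.4738, -0.2382, 0.406]
tcp_rot: [[0.959, -0.271, 0.088], [-0.285, -0.91, 0.302], [-0.002, -0.315, -0.949]]
ft_force: [-0.3, 0.9, -1.8]
finger_gap: 0.0702
17.775 [ 0.4746 -0.2366  0.4074] [0.75 0.3  0.12] 0.07013191065671966
[[ 0.96  -0.267  0.089]
 [-0.282 -0.912  0.299]
 [ 0.001 -0.312 -0.95 ]]
grasp base -0.0002455174180973726 -0.09986769690843336 0.40927801115927753 r 0.4018842207127786 lean 0.2511300044239736
to rail (tool, mm) [ -0.6  26.  164.4]
```

```bash
python3 -m crank '[{"x":0,"y":26,"z":0,"rx":0,"ry":0,"rz":0,"claw":70},{"x":0,"y":26,"z":40,"rx":0,"ry":0,"rz":0,"claw":70},{"x":0,"y":26,"z":80,"rx":0,"ry":0,"rz":0,"claw":70},{"x":0,"y":26,"z":115,"rx":0,"ry":0,"rz":0,"claw":70},{"x":0,"y":26,"z":140,"rx":0,"ry":0,"rz":0,"claw":70},{"x":0,"y":26,"z":140,"rx":0,"ry":0,"rz":0,"claw":70}]'
python3 - <<'E'
import runpy; from rd import *
runpy.run_path('rail.py')
b=shot('side','s5.png'); cv2.imwrite('pics/v5.png',cv2.resize(b[60:220,220:380],(600,600),interpolation=2))
E
```

```text
clock: 18.52
eef_pos: [0.4797, -0.2158, 0.2651]
tcp_rot: [[0.96, -0.267, 0.086], [-0.28, -0.911, 0.303], [-0.003, -0.314, -0.949]]
ft_force: [0.6, 0.1, 1.0]
finger_gap: 0.0703
18.725 [ 0.4807 -0.2177  0.2678] [-0.18  0.28  0.2 ] 0.0700644907676585
[[ 0.959 -0.268  0.091]
 [-0.283 -0.911  0.299]
 [ 0.003 -0.312 -0.95 ]]
grasp base 0.00022082092005446135 -0.08004048371459395 0.2696842391256284 r 0.26219972978820966 lean 0.3102170332620418
to rail (tool, mm) [-1.   1.2 25.6]
```

View pics/v5.png

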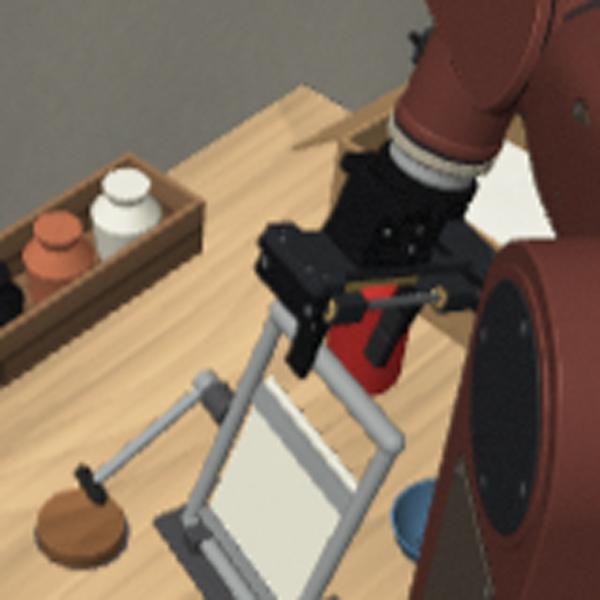

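The fingers at (305,345) and (385,340) straddle the rail. I'll go down and grip.

```bash
python3 -m crank '[{"x":0,"y":1,"z":14,"rx":0,"ry":0,"rz":0,"claw":70},{"x":0,"y":1,"z":26,"rx":0,"ry":0,"rz":0,"claw":70},{"x":0,"y":1,"z":26,"rx":0,"ry":0,"rz":0,"claw":30},{"x":0,"y":1,"z":26,"rx":0,"ry":0,"rz":0,"claw":15},{"x":0,"y":1,"z":26,"rx":0,"ry":0,"rz":0,"claw":10},{"x":0,"y":1,"z":26,"rx":0,"ry":0,"rz":0,"claw":10},{"x":0,"y":1,"z":26,"rx":0,"ry":0,"rz":0,"claw":10},{"x":0,"y":1,"z":26,"rx":0,"ry":0,"rz":0,"claw":10}]' 15; python3 rail.py
```

```text
clock: 19.77
eef_pos: [0.4821, -0.2111, 0.2415]
tcp_rot: [[0.959, -0.269, 0.089], [-0.283, -0.911, 0.301], [0.0, -0.314, -0.95]]
ft_force: [-0.9, -0.4, -1.3]
finger_gap: 0.0194
19.975 [ 0.4821 -0.2112  0.2415] [-0.2  -1.53 -0.07] 0.019520932693065575
[[ 0.959 -0.269  0.089]
 [-0.284 -0.911  0.301]
 [ 0.    -0.313 -0.95 ]]
grasp base -0.00023328166686657724 -0.0734408383273283 0.2434141689547577 r 0.23517535505227966 lean 0.31759336009818
to rail (tool, mm) [-0.5 -0.7 -1.4]
```

```bash
python3 -m crank '[{"x":0,"y":-2,"z":0,"rx":-0.5,"ry":0,"rz":0,"claw":10},{"x":0,"y":-6.1,"z":0.1,"rx":-1.5,"ry":0,"rz":0,"claw":10},{"x":0,"y":-11.4,"z":0.3,"rx":-2.8,"ry":0,"rz":0,"claw":10},{"x":0,"y":-17.1,"z":0.6,"rx":-4.2,"ry":0,"rz":0,"claw":10},{"x":0,"y":-22.7,"z":1.1,"rx":-5.6,"ry":0,"rz":0,"claw":10},{"x":0,"y":-28.4,"z":1.7,"rx":-7,"ry":0,"rz":0,"claw":10},{"x":0,"y":-33.2,"z":2.4,"rx":-8.2,"ry":0,"rz":0,"claw":10},{"x":0,"y":-36.4,"z":2.9,"rx":-9,"ry":0,"rz":0,"claw":10}]' 20; python3 rail.py
python3 -m crank '[{"x":0,"y":-2,"z":0,"rx":-0.5,"ry":0,"rz":0,"claw":10},{"x":0,"y":-6.1,"z":0.1,"rx":-1.5,"ry":0,"rz":0,"claw":10},{"x":0,"y":-11.4,"z":0.3,"rx":-2.8,"ry":0,"rz":0,"claw":10},{"x":0,"y":-17.1,"z":0.6,"rx":-4.2,"ry":0,"rz":0,"claw":10},{"x":0,"y":-22.7,"z":1.1,"rx":-5.6,"ry":0,"rz":0,"claw":10},{"x":0,"y":-28.4,"z":1.7,"rx":-7,"ry":0,"rz":0,"claw":10},{"x":0,"y":-33.2,"z":2.4,"rx":-8.2,"ry":0,"rz":0,"claw":10},{"x":0,"y":-36.4,"z":2.9,"rx":-9,"ry":0,"rz":0,"claw":10}]' 20; python3 rail.py
python3 - <<'E'
from h import *
a=shot('top','t6.png');b=shot('side','s6.png'); cv2.imwrite('pics/v6.png',np.hstack([cv2.resize(b[90:250,200:360],(400,400),interpolation=2),cv2.resize(a[100:260,220:380],(400,400),interpolation=2)]))
E
```

```text
clock: 20.98
eef_pos: [0.4926, -0.1765, 0.2503]
tcp_rot: [[0.959, -0.279, 0.046], [-0.283, -0.947, 0.154], [0.001, -0.161, -0.987]]
ft_force: [5.1, -2.2, -2.6]
finger_gap: 0.0193
21.175 [ 0.4927 -0.1764  0.2503] [ 4.88 -2.14 -1.66] 0.019352750662428628
[[ 0.959 -0.279  0.046]
 [-0.283 -0.947  0.154]
 [ 0.001 -0.161 -0.987]]
grasp base 1.5588557601997687e-05 -0.03677335918816691 0.25224044337111184 r 0.23513379910849175 lean 0.15703799083626538
to rail (tool, mm) [-0.8 37.1  1.3]
clock: 22.18
eef_pos: [0.5032, -0.1418, 0.2531]
tcp_rot: [[0.959, -0.283, 0.003], [-0.283, -0.959, 0.004], [0.002, -0.004, -1.0]]
ft_force: [7.1, -2.2, -3.2]
finger_gap: 0.0193
22.375 [ 0.5033 -0.1417  0.2531] [ 6.8  -2.49 -3.03] 0.019243987545308674
[[ 0.959 -0.283  0.003]
 [-0.283 -0.959  0.004]
 [ 0.002 -0.005 -1.   ]]
grasp base 0.00029775891198982455 -0.00010965577069425186 0.255073035468212 r 0.23507306104406625 lean 0.0004664752914862106
to rail (tool, mm) [-1.1 73.2  9.7]
```

View pics/v6.png

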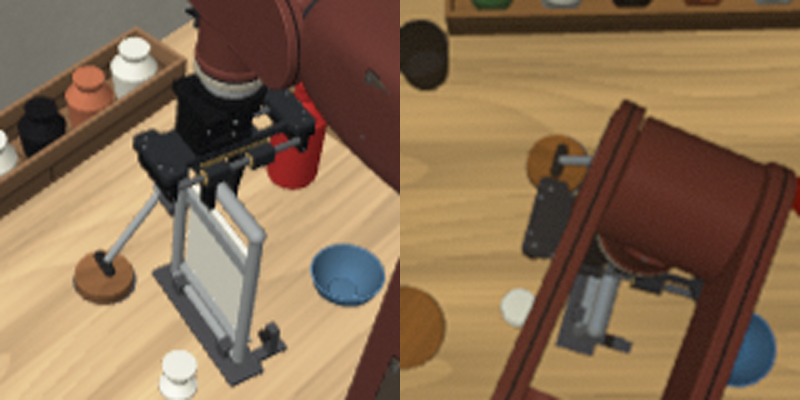

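The frame stands upright in the gripper. The foot at side crop (104,262) hangs over the puck at (104,278), and the bowl, candle and bottle are in place. One numeric check of the puck, then hand in.

```bash
python3 -m crank '[{"x":0,"y":0,"z":0,"rx":0,"ry":0,"rz":0,"claw":10},{"x":0,"y":0,"z":0,"rx":0,"ry":0,"rz":0,"claw":10},{"x":0,"y":0,"z":0,"rx":0,"ry":0,"rz":0,"claw":10},{"x":0,"y":0,"z":0,"rx":0,"ry":0,"rz":0,"claw":10}]'
python3 - <<'E'
from h import *
b=cv2.imread('pics/s4.png'); im=shot('side','s7.png')
def cen(b):
    hsv=cv2.cvtColor(b,cv2.COLOR_BGR2HSV); m=((hsv[...,2]<150)&(hsv[...,1]>90)).astype(np.uint8)
    k,l,st,ce=cv2.connectedComponentsWithStats(m); i=l[204,240]; return st[i],ce[i],onz('side',ce[i],.015)
for x in(b,im): print(cen(x))
print('ring side est .6497 -.0935'); 
bx=np.array([.959,-.284,0]);by=np.array([.284,.959,0]);B=np.array([.503,-.1415,0])
f=.12*np.array([0,0,1])+[0,0,.02]; w=B+.125*bx+by*.135*np.sin(2.45)+f+[0,0,.135*np.cos(2.45)]; print('foot exp',w,(proj('side',w)-[200,90])*2.5)
E
```

```text
clock: 22.98
eef_pos: [0.5031, -0.1421, 0.2531]
tcp_rot: [[0.959, -0.283, 0.003], [-0.283, -0.959, 0.004], [0.002, -0.005, -1.0]]
ft_force: [7.0, -2.1, -3.2]
finger_gap: 0.0195
(array([230, 189,  23,  23, 338], dtype=int32), array([241.4260355, 201.9852071]), array([ 0.6401746 , -0.08371843,  0.015     ]))
(array([230, 190,  23,  22, 313], dtype=int32), array([241.31948882, 202.50159744]), array([ 0.6388323, -0.0819221,  0.015    ]))
ring side est .6497 -.0935
foot exp [ 0.6473269  -0.09443179  0.03601878] [105.39346888 262.78846056]
```

Run:
```python
from h import *
t=np.linspace(0,6.28,60)
for c in((.6497,-.0935),(.644,-.088)):
    P=np.array([proj('side',(c[0]+.04*np.cos(a),c[1]+.04*np.sin(a),z)) for a in t for z in(0,.02)]); print(c,P.min(0).round(1),P.max(0).round(1))
```

```text
(0.6497, -0.0935) [229.7 188.8] [253.4 210.9]
(0.644, -0.088) [229.6 190.6] [253.4 212.8]
```

```bash
python3 -c "
from bench import finish_job; print(finish_job())"
```

```text
the job is handed in; nothing more can be done
None
```

The job is handed in at about 23 s of the 72 s, with the gripper still holding the top rail; no verdict was reported.

- **Puck:** I gripped the 80 mm puck lightly (6 N), slid it 297 mm along the bench onto the mark and released it.
- **Kickstand:** I pushed the foot over its centre with closed fingers, and it dropped by itself. The foot's pixels matched the down stop (2.80 rad), while the frame still leaned about 0.32 rad.
- **Frame:** I gripped the rail at 20 N and swung the frame up about its hinge.

**Last checks:**
- Frame lean was about 0.000 rad, taken from the gripper pose, with the grasp point 235 mm from the hinge.
- Finger gap was 19.5 mm on the 20 mm rail. Wrist force was a steady 8 N, mostly sideways along the rail.
- The foot appeared where it should be, clear above the puck. I did not measure the contact force between foot and puck.
- The puck's outline in the side view matched the mark to about 2 mm.
- Bowl, candle and bottle looked undisturbed in the last pictures. The cup was only partly in view, and I did not re-check the vase, jar or owl.

**What disagreed:** the puck's colour centroid in the side view read about 15 mm off the mark. I discounted it because the dark foot hides part of the disc and the near side wall is included, and relied on the outline. The two cameras also differed by 3 to 6 mm, so I averaged them.

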